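# Put the loose sockets back on the socket rail in size order

### The arm

A 7-joint arm with a two-finger parallel gripper is mounted at the origin on the work surface. World frame = base frame: x ahead of the robot, y to its left, z up, the work surface at z = 0. Lengths are in m, angles in rad, forces in N, time in s.
With the tool pointing down it reaches from about 0.4 to 0.9 m from the base axis. Payload 5.6 kg.
Tool frame: the origin (TCP) lies at the very end of the fingers, on their centre line; the grasp point (between the pads) lies 19 mm behind it (ctrl.grasp_offset is the distance from the TCP to the grasp point, in m); z points along the fingers, y is the direction in which the jaws open and shut (so a half turn about z gives the same grasp; the last joint's range is limited). The gripper opens to 92 mm and grips with 3 to 60 N. Pads are 20 mm wide; open, the fingers measure 128 mm over their backs; the gripper's body (75 mm by 189 mm) begins 69 mm behind the grasp point.
Start: joints at [-1.258, 0.468, -0.012, 1.603, 0.006, 1.071, -0.056], TCP at [0.226, 0.609, 0.215] pointing down, gripper open.
Joint ranges: [-2.53, 2.53], [-0.31, 2.02], [-1.57, 1.55], [0.28, 2.44], [-1.29, 4.43], [0.15, 1.84], [-2.92, 2.92]. Speed limits (rad/s): [2.57, 2.57, 3.14, 3.14, 3.14, 3.14, 3.14].

### API

Orientations are given as a 3x3 rotation matrix whose columns are the frame's x, y, z axes.
In Python, from cell import ctrl, optics, close_job gives the robot as it stands. The module is installed in compiled form; this text tells all that it offers.
- The arm moves only by the shell command python3 -m jog 'ROWS' [FORCE]. ROWS is JSON, a list of rows, each a list of 7 numbers: the closure, from 0 (fully open) to 1 (shut), then the shift along the tool's x, y, z in mm, then the turn, a rotation vector about the tool's x, y, z in rad. In form: [[fingers, x, y, z, wx, wy, wz], ...]. A call has 1 to 5 rows; each row is the pose to reach, as a shift and turn from the pose commanded when the call began, along the tool's axes at that moment; what a row does not reach only later rows make up. A row lasts 1/8 s, in which the tool goes at most 62.5 mm and 10.7 degrees, less where a joint would pass 70% of its speed; a pose out of reach is approached as far as the arm can. A call with a gripper value outside its range is refused whole. The fingers move at their own pace and stop on an object; FORCE is the grip in N (left out, the last holds). Time passes only in rows, so rows that repeat a pose let the fingers close. It gives the time, the measured TCP pose, the force and the opening at its end, in the units of the state.
- ctrl.state(): the state, without advancing time (a new reading comes with each control period).
- optics.camera(name): name is "scene" or "top" or "wrist"; returns a dict with "pixels" (420x560x3 uint8, red, green, blue), "vfov" (degrees; the focal length in pixels is half the picture's height over the tangent of half this angle, whatever the lens; pixels are square), "cx", "cy" (the principal point, pixels), "pose" (4x4, takes a point from camera to world coordinates); the wrist camera has in their place "mount" (4x4, takes a point from camera to tool coordinates, whose origin is the TCP and whose axes are the flange's). Camera axes: x right, y up, looking along -z (the intrinsics and any distortion apply to the point x, -y, -z); pixel columns grow to the right and rows downward; lengths in m; the calibration is good to about 2 mm. The wrist camera is an equidistant fisheye: a pixel r from the principal point sees the ray r / f radians off the axis. A picture is of the moment at which its call begins: read the wrist's pose just before it. There is no depth.
- close_job(): hands the job in, once; it reports no verdict.
The state is a dict: "clock": time; "joints": joint angles; "joint_velocities": joint speeds; "effort": joint torques, N m; "tcp_pos": TCP position; "tool_rot": TCP orientation; "force": force on the tool from outside, world axes, zero at the start; "ft_torque": the same for the moment, N m; "grip_width": opening from 0.0 (shut) to 1.0 (fully open).
Only numpy, scipy, OpenCV 4.12 (cv2) and the standard library are available. Lean on these libraries where they do the work, as an engineer would, in place of code of your own. Each camera call takes 0.05 s, during which the arm holds its last target. There are 200 camera calls.

### The job

Put the four loose sockets back on the socket rail: stand one on each magnet pad, upright as they are now and centred on the pad, in order of size, with the smallest next to the orange hanging ring and the largest furthest from it. Do not shift the alternator's black pulley, which lies among them.

Things in the scene. Friction and masses are not known exactly. Their poses are not given: they have to be found in the camera images.
- socket_22_c (a point): the smallest of four bright steel sockets for a ratchet: an upright round barrel 22 mm in diameter and 40 mm high, hexagonal mouth up, loose, standing on the bench at the start; the point is its centre, 20 mm above its underside; z is its own upright axis
- socket_30_c (a point): the second smallest of four bright steel sockets for a ratchet: an upright round barrel 30 mm in diameter and 46 mm high, hexagonal mouth up, loose, standing on the bench at the start; the point is its centre, 23 mm above its underside; z is its own upright axis
- socket_38_c (a point): the second largest of four bright steel sockets for a ratchet: an upright round barrel 38 mm in diameter and 52 mm high, hexagonal mouth up, loose, standing on the bench at the start; the point is its centre, 26 mm above its underside; z is its own upright axis
- socket_46_c (a point): the largest of four bright steel sockets for a ratchet: an upright round barrel 46 mm in diameter and 58 mm high, hexagonal mouth up, loose, standing on the bench at the start; the point is its centre, 29 mm above its underside; z is its own upright axis
- pad_a_top (a point): one of four identical magnet pads on the socket rail (it holds nothing by force here): a black rubber disc 50 mm in diameter with a thin red circle, fixed, its flat top 18 mm above the bench; the point is the middle of the top, where a socket stands; y runs along the rail, x across it. The pads stand 62 to 90 mm apart in one straight row; which letter is where differs from start to start
- pad_b_top (a point): one of four identical magnet pads on the socket rail (it holds nothing by force here): a black rubber disc 50 mm in diameter with a thin red circle, fixed, its flat top 18 mm above the bench; the point is the middle of the top, where a socket stands; y runs along the rail, x across it. The pads stand 62 to 90 mm apart in one straight row; which letter is where differs from start to start
- pad_c_top (a point): one of four identical magnet pads on the socket rail (it holds nothing by force here): a black rubber disc 50 mm in diameter with a thin red circle, fixed, its flat top 18 mm above the bench; the point is the middle of the top, where a socket stands; y runs along the rail, x across it. The pads stand 62 to 90 mm apart in one straight row; which letter is where differs from start to start
- pad_d_top (a point): one of four identical magnet pads on the socket rail (it holds nothing by force here): a black rubber disc 50 mm in diameter with a thin red circle, fixed, its flat top 18 mm above the bench; the point is the middle of the top, where a socket stands; y runs along the rail, x across it. The pads stand 62 to 90 mm apart in one straight row; which letter is where differs from start to start
- ring_end_c (a point): the orange plastic hanging ring at one end of the socket rail, 43 mm across and 16 mm high, fixed; the point is its centre, 51 to 65 mm from the middle of the nearest pad, in line with the row of pads. It may be at either end; at the other end is a plain black stop 14 mm high. The rail is an aluminium channel 46 mm wide and 335 mm long, 11 mm high, lying fixed on the bench
- pulley_c (a point): the black ribbed belt pulley of the alternator, 58 mm in diameter and 38 mm high, with a steel hub, lying flat and loose among the sockets; it is to be left alone; the point is its centre, 19 mm above the bench
There are look-alikes about, which are no part of the job. Leave any pink or purple look-alike of the part that bears pad_b_top alone.

How it is judged:
At the end, for the whole second after the job is handed in: Each socket stands upright (within 0.1 rad, mouth up) on a pad, its axis within 12 mm of the pad's centre, one per pad, in order of diameter from the pad next to the orange ring (22 mm) to the pad furthest from it (46 mm); all are released and at rest (horizontal distance between socket_22_c and ring_end_c below 0.096 m and (horizontal distance between socket_22_c and pad_a_top below 0.012 m or horizontal distance between socket_22_c and pad_b_top below 0.012 m or horizontal distance between socket_22_c and pad_c_top below 0.012 m or horizontal distance between socket_22_c and pad_d_top below 0.012 m) and height (world z) of socket_22_c between 0.034 and 0.042 m and angle between each of socket_22_c, socket_30_c, socket_38_c, socket_46_c's own z axis and vertical below 0.1 rad and contact force between each of socket_22, socket_30, socket_38, socket_46 and the fingers below 0.05 N and linear speed of each of socket_22, socket_30, socket_38, socket_46 below 0.02 m/s and angular speed of each of socket_22, socket_30, socket_38, socket_46 below 0.2 rad/s and horizontal distance between socket_30_c and ring_end_c between 0.096 and 0.172 m and (horizontal distance between socket_30_c and pad_a_top below 0.012 m or horizontal distance between socket_30_c and pad_b_top below 0.012 m or horizontal distance between socket_30_c and pad_c_top below 0.012 m or horizontal distance between socket_30_c and pad_d_top below 0.012 m) and height (world z) of socket_30_c between 0.037 and 0.045 m and horizontal distance between socket_38_c and ring_end_c between 0.172 and 0.248 m and (horizontal distance between socket_38_c and pad_a_top below 0.012 m or horizontal distance between socket_38_c and pad_b_top below 0.012 m or horizontal distance between socket_38_c and pad_c_top below 0.012 m or horizontal distance between socket_38_c and pad_d_top below 0.012 m) and height (world z) of socket_38_c between 0.04 and 0.048 m and horizontal distance between socket_46_c and ring_end_c between 0.248 and 0.33 m and (horizontal distance between socket_46_c and pad_a_top below 0.012 m or horizontal distance between socket_46_c and pad_b_top below 0.012 m or horizontal distance between socket_46_c and pad_c_top below 0.012 m or horizontal distance between socket_46_c and pad_d_top below 0.012 m) and height (world z) of socket_46_c between 0.043 and 0.051 m); the robot touches nothing.
It fails at once if the black pulley is shifted by more than 15 mm (distance of pulley_c from where it was at the start of the episode above 0.015 m).
It also fails if it takes over 93 s, if anything falls off the work surface, if the arm or the gripper's body presses on something with over 40 N, if the wrist force passes 120 N, or if a joint passes its speed limit or range.

## Working session

There is one attempt and no reset: what is moved stays moved. The work goes in short steps, Python scripts to look and compute and a shell command to move; the robot and the scene stay as the last step left them, time stands still between calls to the robot, and variables do not carry over. Pictures are saved under pics/ and viewed, about 12 in all and at most 16, crops included, and the job is handed in when it is done.

```bash
mkdir -p pics
cat > h.py <<'E'
import numpy as np, cv2
from cell import ctrl, optics
def snap(name,fn):
    s=ctrl.state(); c=optics.camera(name)
    cv2.imwrite('pics/'+fn+'.png',c['pixels'][:,:,::-1])
    import pickle; pickle.dump((s,c),open('pics/'+fn+'.pkl','wb'))
    return s,c
def load(fn):
    import pickle; return pickle.load(open('pics/'+fn+'.pkl','rb'))
def cam(s,c):
    f=c['pixels'].shape[0]/2/np.tan(np.radians(c['vfov'])/2)
    if 'pose' in c: P=np.array(c['pose'])
    else:
        T=np.eye(4);T[:3,:3]=s['tool_rot'];T[:3,3]=s['tcp_pos'];P=T@np.array(c['mount'])
    return f,P,'mount' in c
def ray(s,c,u,v):
    f,P,fish=cam(s,c); x,y=(u-c['cx'])/f,(v-c['cy'])/f
    if fish:
        r=np.hypot(x,y); k=np.sin(r)/r if r>1e-9 else 1; d=np.array([x*k,-y*k,-np.cos(r)])
    else: d=np.array([x,-y,-1])
    return P[:3,3],P[:3,:3]@d
def atz(s,c,u,v,z):
    o,d=ray(s,c,u,v); return (o+d*(z-o[2])/d[2])[:2]
def proj(s,c,p):
    f,P,fish=cam(s,c); q=P[:3,:3].T@(np.array(p)-P[:3,3]); x,y,z=q[0],-q[1],-q[2]
    if fish:
        r=np.hypot(x,y); t=np.arctan2(r,z); return c['cx']+f*t*x/r,c['cy']+f*t*y/r
    return c['cx']+f*x/z,c['cy']+f*y/z
E
python3 - <<'E'
from h import *
for n in ['top','scene','wrist']:
    s,c=snap(n,n+'0'); print(n,{k:v for k,v in c.items() if k!='pixels'})
print(s)
E
```

```text
top {'vfov': 50.294024810640295, 'cx': 275.33077670134253, 'cy': 213.03354350808485, 'pose': array([[ 0.0059094 ,  0.99859362, -0.05268639,  0.47155596],
       [-0.99989656,  0.0052098 , -0.01340605, -0.00371796],
       [-0.01311271,  0.05276016,  0.99852112,  1.00610413],
       [ 0.        ,  0.        ,  0.        ,  1.        ]])}
scene {'vfov': 52.11564696059655, 'cx': 279.34630109357283, 'cy': 204.04543786112276, 'pose': array([[ 0.79999625, -0.49573639,  0.33801098,  0.80781819],
       [ 0.59999539,  0.66415034, -0.44599312, -0.36704952],
       [-0.00339509,  0.55959785,  0.82875733,  0.7142653 ],
       [ 0.        ,  0.        ,  0.        ,  1.        ]])}
wrist {'vfov': 65.70646984690485, 'cx': 277.44962967072917, 'cy': 206.4701257081786, 'mount': array([[ 3.45295122e-04,  9.59487346e-01,  2.81751511e-01,
         8.01937115e-02],
       [ 9.99999415e-01, -6.20007032e-04,  8.85865636e-04,
         3.22321772e-04],
       [ 1.02466479e-03,  2.81751040e-01, -9.59486999e-01,
        -1.70220711e-01],
       [ 0.00000000e+00,  0.00000000e+00,  0.00000000e+00,
         1.00000000e+00]])}
{'clock': 0.1, 'joints': array([-1.2580158 ,  0.46827763, -0.01162163,  1.60350086,  0.00602694,
        1.07139549, -0.05626126]), 'joint_velocities': array([-0.00025366, -0.00360006, -0.00173932, -0.00199213, -0.0014205 ,
        0.00105469, -0.00111647]), 'effort': array([ 7.12677320e-04, -5.21649599e+01, -1.25938270e-02, -2.44364655e+01,
       -5.69182390e-02,  1.40426433e-02,  4.09993686e-05]), 'tcp_pos': array([0.22629134, 0.6087954 , 0.21375576]), 'tool_rot': array([[-9.37376263e-01,  3.48318199e-01, -4.17105577e-04],
       [ 3.48318426e-01,  9.37375088e-01, -1.48986334e-03],
       [-1.27962140e-04, -1.54184809e-03, -9.99998803e-01]]), 'force': array([ 0.31309582,  0.52504318, -0.79921813]), 'ft_torque': array([-0.03187421,  0.06167973,  0.01912382]), 'grip_width': 0.9971056707841781}
```

View pics/top0.png

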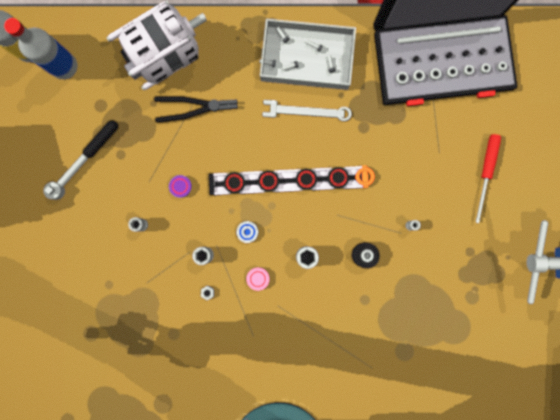

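View pics/scene0.png

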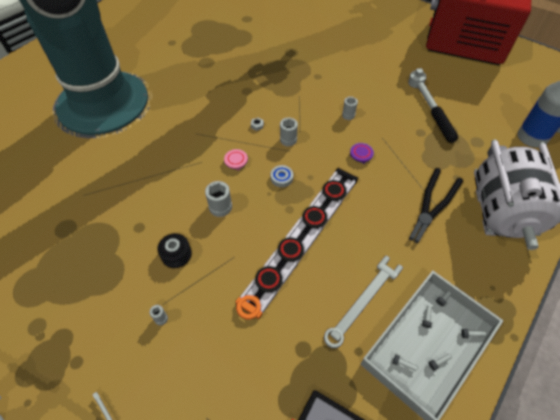

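Top view: the sockets are probably 46 at (307,257), 38 at (201,256), 30 at (136,224) and 22 at (414,225). The look-alikes and things to leave alone are:
- the low nut at (207,293)
- the pulley at (365,255)
- the blue/white disc at (247,232)
- the pink disc at (258,279)
- the purple disc at (180,186)

The rail runs from (211,184) to the orange ring at (365,177), with the pads at about (234,182), (268,181), (306,179) and (338,177). Next I'll triangulate from both views and take one enlarged check.

Run:
```python
from h import *
T=load('top0');S=load('scene0')
# tri rough
def tri(a,b):
    o1,d1=ray(*T,*a);o2,d2=ray(*S,*b)
    d1=d1/np.linalg.norm(d1);d2=d2/np.linalg.norm(d2)
    A=np.stack([d1,-d2],1);t=np.linalg.lstsq(A,o2-o1,rcond=None)[0]
    p,q=o1+t[0]*d1,o2+t[1]*d2
    return (p+q)/2*1000,np.linalg.norm(p-q)*1000
for n,a,b in [('46',(307,257),(217,189)),('38',(201,256),(289,124)),('30',(136,224),(350,101)),('22',(414,225),(156,311)),('nut',(207,293),(257,123)),('pul',(366,255),(173,244)),
 ('p1',(338,177),(268,279)),('p2',(306,179),(290,249)),('p3',(268,181),(315,216)),('p4',(234,182),(334,190)),('ring',(365,177),(249,307))]:
    p,e=tri(a,b);print(n,p.round(),round(e,1))
tiles=[]
for I,pts in ((T[1]['pixels'],[(307,257),(201,256),(136,224),(414,225),(207,293)]),(S[1]['pixels'],[(217,195),(289,129),(350,106),(157,315),(257,123)])):
    tiles.append(np.hstack([cv2.resize(I[v-16:v+16,u-16:u+16],(160,160),interpolation=cv2.INTER_CUBIC) for u,v in pts]))
r=cv2.resize(T[1]['pixels'][158:203,200:380],(800,200),interpolation=cv2.INTER_CUBIC)
cv2.imwrite('pics/crop1.png',np.vstack(tiles+[r])[:,:,::-1])
```

```text
46 [429. -59.  63.] 1.7
38 [430. 167.  50.] 0.6
30 [496. 308.  48.] 1.3
22 [ 498. -291.   38.] 1.9
nut [346. 160.   9.] 0.1
pul [ 433. -186.   40.] 1.1
p1 [ 604. -130.   17.] 2.4
p2 [599. -59.  17.] 1.8
p3 [595.  26.  18.] 0.5
p4 [592. 101.  17.] 2.0
ring [ 606. -189.   12.] 1.6
```

View pics/crop1.png

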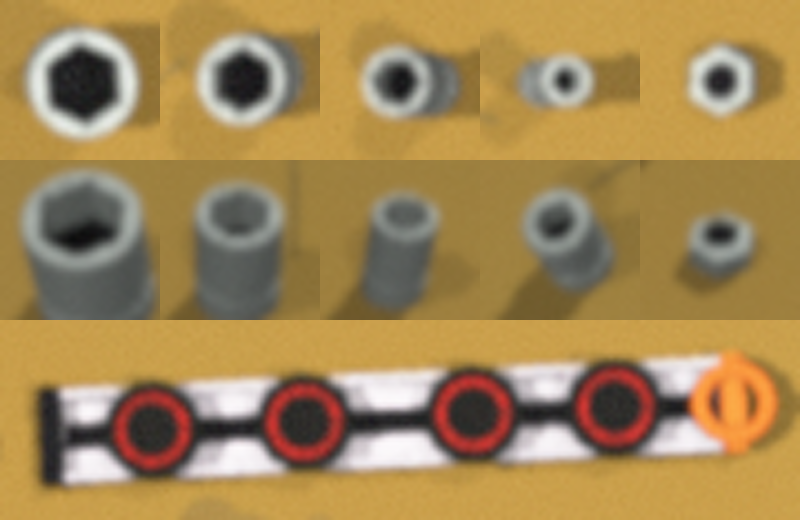

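The enlarged crop confirms the choice. Four tall barrels fall in size order at (307,257), (201,256), (135,224) and (415,225), and the fifth piece at (207,293) is a low hex nut to leave alone. Pads and ring are clear. Now I'll work out exact targets and the first move in tool axes.

```bash
cat > plan.py <<'E'
from h import *
T=load('top0');S=load('scene0')
D={'46':((307.4,257.4),(217.4,191),.058),'38':((201.2,256.2),(288.8,123.4),.052),'30':((135.4,224.2),(351,101),.046),'22':((414.8,225),(157,311.6),.040),
'P1':((338.4,177.1),(268,279),.018),'P2':((306.4,178.9),(290,249),.018),'P3':((268.4,181.2),(315,216),.018),'P4':((234.4,182.7),(334,190),.018),'ring':((365.4,176.7),(249,307),.016)}
POS={k:atz(*T,*a,z)*1000 for k,(a,b,z) in D.items()}
P=np.array([POS['P%d'%i] for i in (1,2,3,4)])
d=P[0]-P[3];d/=np.linalg.norm(d); perp=np.array([-d[1],d[0]])  # toward +x
YAW=np.arctan2(perp[1],perp[0])
def togo(xy,z=None):
    s=ctrl.state();R=np.array(s['tool_rot']);p=np.array(s['tcp_pos'])*1000
    v=np.array([xy[0]-p[0],xy[1]-p[1],0 if z is None else z-p[2]])
    y=R[:,1]; return (R.T@v).round(1), np.degrees(np.arctan2(y[1],y[0])-YAW).round(2)
E
python3 - <<'E'
from plan import *
for k in D: print(k,POS[k].round(1),(atz(*S,*D[k][1],D[k][2])*1000).round(1))
print('yaw',np.degrees(YAW), 'spacing',np.linalg.norm(np.diff(P,axis=0),axis=1))
print('to30',togo(POS['30']))
E
```

```text
46 [428.2 -59.2] [428.9 -60. ]
38 [429.  166.4] [429.5 167.3]
30 [496.5 310.7] [496.8 311.2]
22 [ 498.3 -290.9] [ 500.1 -291.3]
P1 [ 604.2 -129.8] [ 602.9 -130.9]
P2 [599.9 -59. ] [598.9 -60. ]
P3 [594.4  25.4] [595.3  26.4]
P4 [590.7 100.9] [591.1 100.1]
ring [ 605.6 -189.9] [ 607.8 -189.8]
yaw 3.3422665099343454 spacing [71.01912927 84.49019293 75.66054211]
to30 (array([-3.572e+02, -1.854e+02,  3.000e-01]), np.float64(66.27))
```

```bash
python3 -m jog '[[0.2,-60,-32,0,0,0,0.18],[0.2,-118,-62,0,0,0,0.36],[0.2,-176,-92,0,0,0,0.54],[0.2,-234,-122,0,0,0,0.72],[0.2,-290,-150,0,0,0,0.9]]' 20; python3 -c "
from plan import *
print(togo(POS['30'],120))"
```

```text
clock: 0.78
tcp_pos: [0.4375, 0.3762, 0.2146]
tool_rot: [[-0.304, 0.953, 0.0], [0.953, 0.304, 0.0], [0.0, 0.0, -1.0]]
force: [1.1, 0.3, -0.2]
grip_width: 0.8
(array([-80.4,  36.3,  94.6]), np.float64(14.37))
```

```bash
python3 -m jog '[[0.2,-40,18,45,0,0,0.125],[0.2,-80,36,90,0,0,0.25],[0.2,-80,36,90,0,0,0.25],[0.2,-80,36,90,0,0,0.25]]'; python3 -c "
from plan import *
print(togo(POS['30'],9))
s,c=snap('wrist','w1'); print(proj(s,c,[*POS['30']/1000,.046]),proj(s,c,s['tcp_pos']))"
```

```text
clock: 1.27
tcp_pos: [0.4952, 0.3136, 0.1246]
tool_rot: [[-0.066, 0.998, -0.0], [0.998, 0.066, 0.0], [0.0, -0.0, -1.0]]
force: [-0.5, 1.0, -0.1]
grip_width: 0.799
(array([ -3.1,   1.2, 115.6]), np.float64(0.44))
(np.float64(279.3320404813226), np.float64(218.31083722773903)) (np.float64(277.97166829635614), np.float64(256.50602687892086))
```

View pics/w1.png

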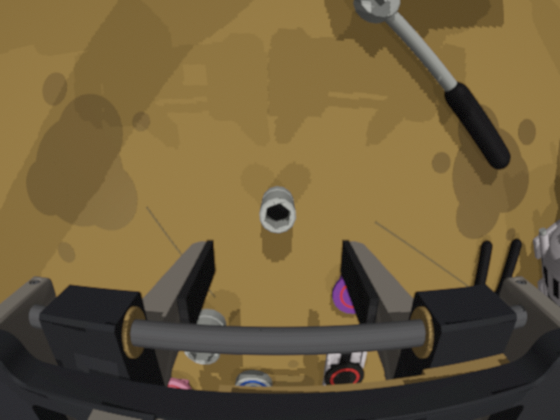

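The wrist view shows the socket mouth at (278,214) against a predicted (279,218). They agree to about 3 mm, so I'll split the difference and grip.

```bash
python3 -m jog '[[0.2,-1.5,1,55,0,0,0],[0.2,-1.5,1,100,0,0,0],[0.2,-1.5,1,115,0,0,0],[0.2,-1.5,1,115,0,0,0],[0.6,-1.5,1,115,0,0,0]]' 20; python3 -m jog '[[0.9,0,0,0,0,0,0],[0.9,0,0,0,0,0,0],[0.9,0,0,0,0,0,0],[0.9,0,0,-20,0,0,0],[0.9,0,0,-70,0,0,0]]' 20; python3 -c "
from plan import *
print(togo(POS['P2'],70))"
```

```text
clock: 1.95
tcp_pos: [0.4978, 0.3129, 0.0116]
tool_rot: [[-0.066, 0.998, 0.003], [0.998, 0.066, 0.002], [0.002, 0.003, -1.0]]
force: [-0.2, 0.4, -0.1]
grip_width: 0.712
clock: 2.58
tcp_pos: [0.4951, 0.3105, 0.0792]
tool_rot: [[-0.065, 0.998, -0.004], [0.998, 0.065, -0.003], [-0.003, -0.004, -1.0]]
force: [-0.3, 0.4, -1.2]
grip_width: 0.321
(array([-375.4,   80.7,    9.9]), np.float64(0.37))
```

```bash
python3 -m jog '[[0.9,-50,11,0,0,0,0],[0.9,-108,24,0,0,0,0],[0.9,-166,37,0,0,0,0],[0.9,-224,50,0,0,0,0],[0.9,-280,62,0,0,0,0]]'; python3 -m jog '[[0.9,-50,10,0,0,0,0],[0.9,-82,17,0,0,0,0],[0.9,-92,19,0,0,0,0],[0.9,-92,19,0,0,0,0],[0.9,-92,19,0,0,0,0]]';  python3 -c "
from plan import *
print(togo(POS['P2'],28))
s,c=snap('wrist','w2'); print([np.round(proj(s,c,[*POS[k]/1000,.018]),1) for k in ('P1','P2','P3','P4')])"
```

```text
clock: 3.2
tcp_pos: [0.5773, 0.0342, 0.081]
tool_rot: [[-0.065, 0.998, 0.001], [0.998, 0.065, 0.0], [0.0, 0.001, -1.0]]
force: [0.7, 0.8, -0.9]
grip_width: 0.326
clock: 3.82
tcp_pos: [0.6013, -0.0519, 0.0796]
tool_rot: [[-0.068, 0.998, -0.0], [0.998, 0.068, 0.001], [0.001, -0.0, -1.0]]
force: [0.6, -0.6, -1.4]
grip_width: 0.324
(array([-7. , -1.9, 51.6]), np.float64(0.54))
[array([275.1, 308.1]), array([275.5, 230.3]), array([275.7, 117.1]), array([277.8,  14.3])]
```

View pics/w2.png

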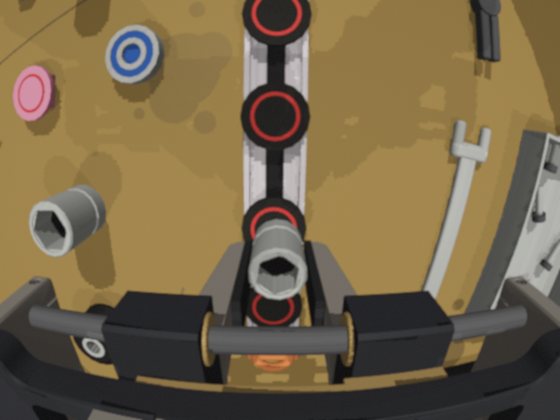

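The wrist view matches: pads at (275,14), (275,117) and (273,308), as predicted. The held socket's mouth is at (278,268), from which I'll work out its offset in the grip.

```bash
python3 -c "
from plan import *
s,c=load('w2'); q=atz(s,c,278,268,.116)*1000; print('sock',q, 'tcp',s['tcp_pos']); R=s['tool_rot']; print(R.T@np.array([*(POS['P2']-q),0]))"
```

```text
sock [600.54488938 -40.7366235 ] tcp [ 0.60130848 -0.05191979  0.07964646]
[-18.12929183  -1.87655101  -0.02307117]
```

```bash
python3 -c "
from plan import *
s,c=load('w2'); I=c['pixels'][200:330,200:360].copy(); I=cv2.resize(I,(800,650),interpolation=cv2.INTER_CUBIC)[:600]
cv2.imwrite('pics/c2.png',I[:,:,::-1])
t=np.linspace(0,2*np.pi,40)
for dx in (0,4,8,11):
  o=s['tcp_pos']+s['tool_rot']@np.array([dx/1000,0,0])
  for z,n in ((.116,'top'),(.070,'bot')):
    q=np.array([proj(s,c,[o[0]+.015*np.cos(a),o[1]+.015*np.sin(a),z]) for a in t]); print(dx,n,q.min(0).round(),q.max(0).round())
s1,c1=load('w1'); print(atz(s1,c1,278,214,.046)*1000)
"
```

```text
0 top [247. 261.] [309. 314.]
0 bot [253. 226.] [303. 272.]
4 top [246. 253.] [310. 308.]
4 bot [253. 220.] [303. 266.]
8 top [246. 245.] [310. 301.]
8 bot [253. 213.] [303. 260.]
11 top [246. 238.] [310. 296.]
11 bot [253. 209.] [303. 256.]
[495.22392134 314.23301184]
```

View pics/c2.png

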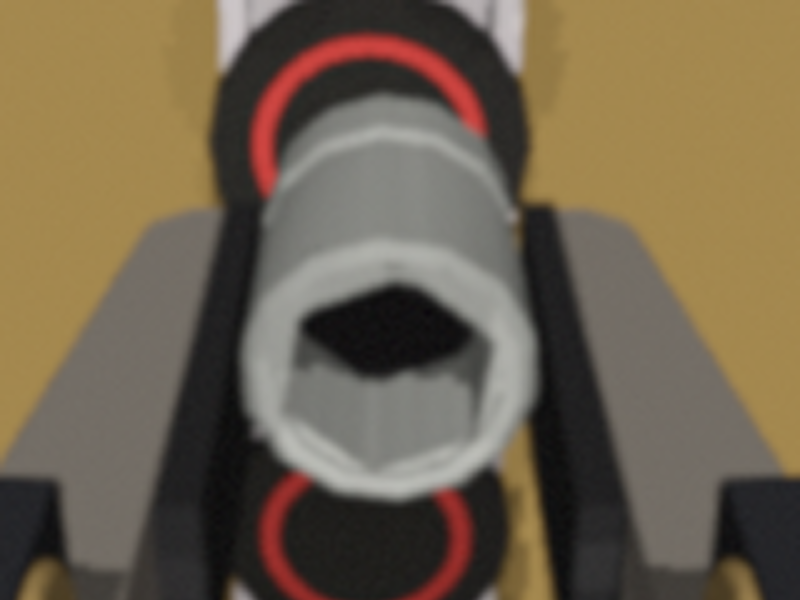

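The held socket sits about 5 mm towards tool +x, with its rim spanning u 248–308 and v 248–300. I'll compensate for that, then lower gently while watching the force.

```bash
python3 -m jog '[[0.9,-12,-2,15,0,0,0],[0.9,-12,-2,40,0,0,0],[0.9,-12,-2,49,0,0,0],[0.9,-12,-2,49,0,0,0]]'; python3 -m jog '[[0.9,0,0,1,0,0,0],[0.9,0,0,1,0,0,0]]';python3 -m jog '[[0.9,0,0,1,0,0,0],[0.9,0,0,1,0,0,0]]'
```

```text
clock: 4.38
tcp_pos: [0.6003, -0.0677, 0.0313]
tool_rot: [[-0.064, 0.998, -0.0], [0.998, 0.064, -0.001], [-0.0, -0.0, -1.0]]
force: [-3.0, -1.5, 10.6]
grip_width: 0.324
clock: 4.62
tcp_pos: [0.6003, -0.0677, 0.0312]
tool_rot: [[-0.064, 0.998, 0.0], [0.998, 0.064, -0.0], [-0.0, 0.0, -1.0]]
force: [-5.3, -0.4, 16.4]
grip_width: 0.325
clock: 4.88
tcp_pos: [0.6003, -0.0677, 0.0311]
tool_rot: [[-0.065, 0.998, 0.0], [0.998, 0.065, 0.0], [0.0, 0.0, -1.0]]
force: [-7.4, -0.3, 24.8]
grip_width: 0.326
```

Contact at TCP z 31.3 mm, so the socket's underside is 13 mm below the TCP. I'll ease off, release, rise and look while heading to the 38.

```bash
python3 -m jog '[[0.9,0,0,-2,0,0,0],[0.5,0,0,-2,0,0,0],[0.2,0,0,-2,0,0,0],[0.2,0,0,-2,0,0,0],[0.2,0,0,-30,0,0,0]]'; python3 -m jog '[[0.2,0,0,-55,0,0,0],[0.2,50,-20,-60,0,0,0],[0.2,105,-60,-60,0,0,0],[0.2,150,-100,-60,0,0,0],[0.2,190,-140,-60,0,0,0]]';  python3 -m jog '[[0.2,20,-15,0,0,0,0],[0.2,20,-15,0,0,0,0],[0.2,20,-15,0,0,0,0]]'; python3 -c "
from plan import *
print(togo(POS['38'],11))
s,c=snap('wrist','w3');snap('top','top3'); print(proj(s,c,[*POS['38']/1000,.052]))
T3=load('top3');print(proj(*T3,[*POS['P2']/1000,.064]))
I=cv2.resize(T3[1]['pixels'][155:205,200:380],(790,220),interpolation=cv2.INTER_CUBIC)
J=cv2.resize(c['pixels'],(480,360))
J=np.hstack([J,np.zeros((360,310,3),np.uint8)])
cv2.imwrite('pics/c3.png',np.vstack([J,I])[:,:,::-1])"
```

```text
clock: 5.5
tcp_pos: [0.5984, -0.0662, 0.0566]
tool_rot: [[-0.065, 0.998, -0.005], [0.998, 0.065, 0.0], [0.0, -0.005, -1.0]]
force: [0.4, -0.3, -0.4]
grip_width: 0.734
clock: 6.12
tcp_pos: [0.4468, 0.1157, 0.1185]
tool_rot: [[-0.066, 0.998, 0.0], [0.998, 0.066, 0.0], [0.0, 0.0, -1.0]]
force: [-0.1, 0.8, -0.4]
grip_width: 0.803
clock: 6.5
tcp_pos: [0.433, 0.1324, 0.1187]
tool_rot: [[-0.064, 0.998, 0.001], [0.998, 0.064, -0.0], [-0.0, 0.001, -1.0]]
force: [-0.2, -0.1, 0.7]
grip_width: 0.8
(array([ 34.3,  -1.8, 107.7]), np.float64(0.33))
(np.float64(275.5179555498782), np.float64(175.56277521558846))
(np.float64(307.62235017899405), np.float64(176.09718521816734))
```

View pics/c3.png

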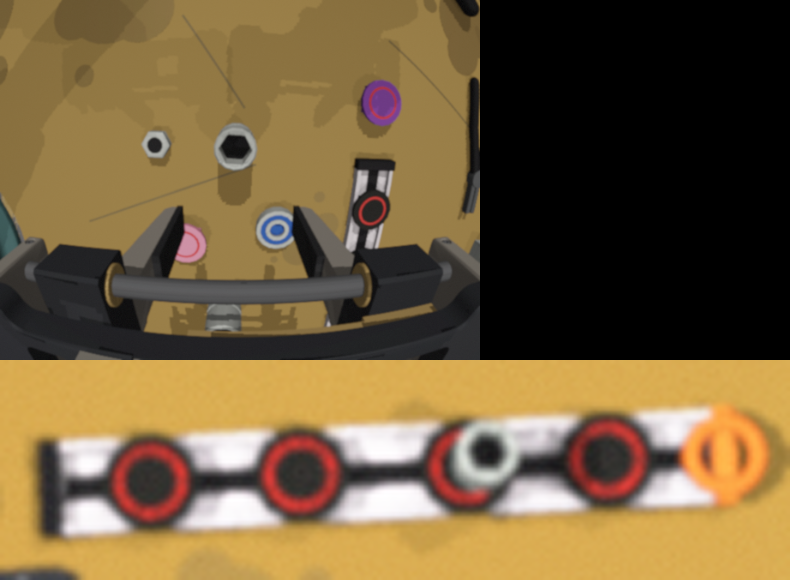

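The placed 30 shows at (311,176) in the top view, against 307.6 for dead centre. It stands on its pad but about 7 mm towards the ring, so I'll re-seat it later. The lesson is that sockets sit near the TCP and the wrist view reads about 4 mm too far in +x. The 38's mouth is at (274,170) against a predicted (275.5,175.6), so I'll split the difference and grip.

```bash
python3 -m jog '[[0.3,36,-2,20,0,0,0],[0.3,36,-2,65,0,0,0],[0.3,36,-2,100,0,0,0],[0.3,36,-2,107,0,0,0],[0.3,36,-2,107,0,0,0]]' 30; python3 -m jog '[[0.9,0,0,0,0,0,0],[0.9,0,0,0,0,0,0],[0.9,0,0,0,0,0,0],[0.9,0,0,0,0,0,0]]' 30; python3 -m jog '[[0.9,0,0,-20,0,0,0],[0.9,0,0,-70,0,0,0],[0.9,0,0,-80,0,0,0]]'; python3 -c "
from plan import *
print(togo(POS['P3'],30))"
```

```text
clock: 7.22
tcp_pos: [0.4284, 0.1681, 0.0117]
tool_rot: [[-0.063, 0.998, -0.0], [0.998, 0.063, -0.0], [-0.0, -0.0, -1.0]]
force: [0.3, 0.4, 0.1]
grip_width: 0.701
clock: 7.72
tcp_pos: [0.4283, 0.1691, 0.0123]
tool_rot: [[-0.065, 0.998, 0.001], [0.998, 0.065, 0.001], [0.001, 0.001, -1.0]]
force: [-1.1, 0.3, 6.9]
grip_width: 0.406
clock: 8.1
tcp_pos: [0.429, 0.1695, 0.0937]
tool_rot: [[-0.065, 0.998, 0.004], [0.998, 0.065, 0.002], [0.002, 0.004, -1.0]]
force: [0.2, -0.1, -3.2]
grip_width: 0.408
(array([-154.7,  155.4,   64. ]), np.float64(0.39))
```

```bash
python3 -m jog '[[0.9,-40,40,0,0,0,0],[0.9,-80,80,0,0,0,0],[0.9,-120,120,0,0,0,0],[0.9,-147,148,0,0,0,0],[0.9,-155,155,0,0,0,0]]'; python3 -m jog '[[0.9,0,0,0,0,0,0],[0.9,0,0,10,0,0,0],[0.9,0,0,10,0,0,0]]';  python3 -c "
from plan import *
print(togo(POS['P3'],31))
s,c=snap('top','top4');print(proj(s,c,[*POS['P3']/1000,.124]))
I=cv2.resize(c['pixels'][155:205,200:380],(790,220),interpolation=cv2.INTER_CUBIC);cv2.imwrite('pics/c4.png',I[:,:,::-1])"
```

```text
clock: 8.72
tcp_pos: [0.593, 0.0215, 0.09]
tool_rot: [[-0.062, 0.998, -0.001], [0.998, 0.062, -0.001], [-0.001, -0.001, -1.0]]
force: [-0.1, 0.7, -3.1]
grip_width: 0.407
clock: 9.1
tcp_pos: [0.5907, 0.0257, 0.0803]
tool_rot: [[-0.067, 0.998, -0.003], [0.998, 0.067, 0.0], [0.001, -0.003, -1.0]]
force: [-0.1, 0.8, -3.3]
grip_width: 0.409
(array([-0.6,  3.9, 49.3]), np.float64(0.5))
(np.float64(266.87310912185774), np.float64(174.5857903637057))
```

```bash
python3 -m jog '[[0.9,0,2.5,25,0,0,0],[0.9,0,2.5,43,0,0,0],[0.9,0,2.5,48,0,0,0],[0.9,0,2.5,48,0,0,0]]'; python3 -m jog '[[0.9,0,0,1,0,0,0],[0.9,0,0,1,0,0,0]]'; python3 -c "
from plan import *
print(togo(POS['P3'],30))"
```

```text
clock: 9.65
tcp_pos: [0.5948, 0.0243, 0.0334]
tool_rot: [[-0.065, 0.998, -0.0], [0.998, 0.065, -0.0], [-0.0, -0.0, -1.0]]
force: [0.8, -0.7, -3.6]
grip_width: 0.405
clock: 9.9
tcp_pos: [0.5953, 0.0244, 0.0332]
tool_rot: [[-0.065, 0.998, 0.001], [0.998, 0.065, 0.0], [0.0, 0.001, -1.0]]
force: [-0.3, 0.2, -3.3]
grip_width: 0.406
(array([ 1.1, -0.9,  3.2]), np.float64(0.38))
```

Good alignment. I'll lower to contact, release and rise.

```bash
python3 -m jog '[[0.9,1,-1,2,0,0,0],[0.9,1,-1,3,0,0,0],[0.9,1,-1,3,0,0,0]]'; python3 -m jog '[[0.5,0,0,0,0,0,0],[0.3,0,0,0,0,0,0],[0.3,0,0,0,0,0,0],[0.3,0,0,-35,0,0,0],[0.3,0,0,-75,0,0,0]]'; python3 -m jog '[[0.3,-5,-40,-90,0,0,0],[0.3,-30,-95,-90,0,0,0],[0.25,-60,-140,-90,0,0,0],[0.2,-75,-160,-90,0,0,0],[0.15,-75,-160,-90,0,0,0]]'; python3 -c "
from plan import *
print(togo(POS['46'],12))
s,c=snap('wrist','w5');s2,c2=snap('top','top5'); print(proj(s,c,[*POS['46']/1000,.058]))
print(proj(s2,c2,[*POS['P3']/1000,.070]))
I=cv2.resize(c2['pixels'][155:205,200:380],(790,220),interpolation=cv2.INTER_CUBIC)
J=np.hstack([cv2.resize(c['pixels'],(480,360)),np.zeros((360,310,3),np.uint8)])
cv2.imwrite('pics/c5.png',np.vstack([J,I])[:,:,::-1])"
```

```text
clock: 10.28
tcp_pos: [0.5939, 0.0255, 0.0304]
tool_rot: [[-0.065, 0.998, 0.0], [0.998, 0.065, 0.001], [0.001, 0.0, -1.0]]
force: [-3.1, 0.1, 5.8]
grip_width: 0.406
clock: 10.9
tcp_pos: [0.5933, 0.0251, 0.1047]
tool_rot: [[-0.065, 0.998, -0.002], [0.998, 0.065, -0.001], [-0.0, -0.002, -1.0]]
force: [1.0, 0.5, 0.4]
grip_width: 0.701
clock: 11.52
tcp_pos: [0.4377, -0.0613, 0.1951]
tool_rot: [[-0.061, 0.998, 0.001], [0.998, 0.061, 0.001], [0.001, 0.001, -1.0]]
force: [0.5, 0.1, 0.9]
grip_width: 0.85
(array([  2.5,  -9.5, 183.1]), np.float64(0.18))
(np.float64(268.21782613477006), np.float64(193.72700341745644))
(np.float64(267.69385335947044), np.float64(178.14110300789145))
```

View pics/c5.png

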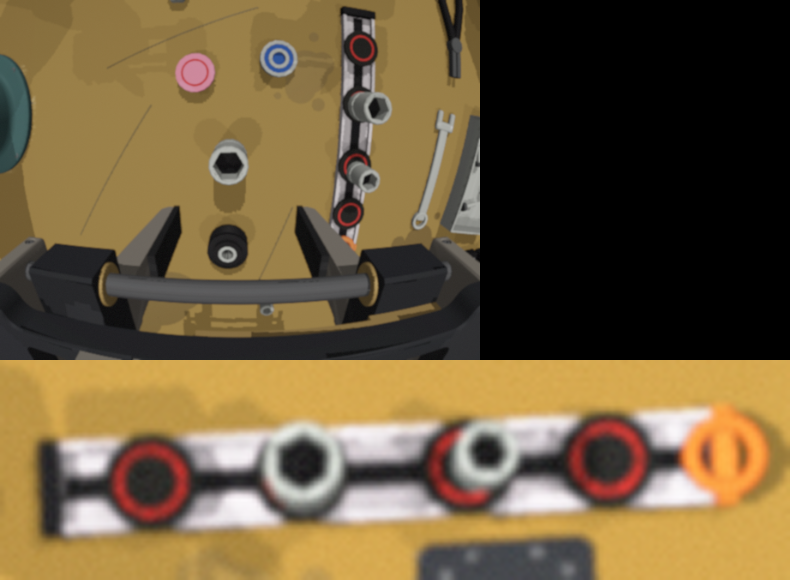

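The 38 is at (269,178) against 267.7, about 2.5 mm off, which is fine. The 46 is where predicted, (267,191) against (268,194). Now to grip it.

```bash
python3 -m jog '[[0.1,3,-5,50,0,0,0],[0.1,4,-10,105,0,0,0],[0.1,4,-10,140,0,0,0],[0.1,4,-10,150,0,0,0],[0.1,4,-10,150,0,0,0]]' 40; python3 -c "
from plan import *
print(togo(POS['46'],12))"
```

```text
clock: 12.25
tcp_pos: [0.4294, -0.0564, 0.0444]
tool_rot: [[-0.066, 0.998, -0.001], [0.998, 0.066, -0.0], [-0.0, -0.001, -1.0]]
force: [-0.1, -0.4, 0.0]
grip_width: 0.894
(array([-2.7, -1.4, 32.4]), np.float64(0.42))
```

```bash
python3 -m jog '[[0.1,-2,-1,20,0,0,0],[0.1,-2,-1,32,0,0,0],[0.1,-2,-1,32,0,0,0],[0.9,-2,-1,32,0,0,0],[0.9,-2,-1,32,0,0,0]]' 40; python3 -m jog '[[0.9,0,0,0,0,0,0],[0.9,0,0,0,0,0,0],[0.9,0,0,-10,0,0,0],[0.9,0,0,-50,0,0,0],[0.9,0,0,-90,0,0,0]]'; python3 -c "
from plan import *
print(togo(POS['P4'],80))"
```

```text
clock: 12.88
tcp_pos: [0.4286, -0.0586, 0.0132]
tool_rot: [[-0.065, 0.998, 0.001], [0.998, 0.065, 0.0], [0.0, 0.001, -1.0]]
force: [-0.4, 0.8, -0.0]
grip_width: 0.706
clock: 13.5
tcp_pos: [0.4273, -0.0588, 0.1035]
tool_rot: [[-0.065, 0.998, -0.002], [0.998, 0.065, -0.0], [-0.0, -0.002, -1.0]]
force: [0.8, 0.1, -5.4]
grip_width: 0.495
(array([148.8, 173.5,  23.2]), np.float64(0.36))
```

```bash
python3 -m jog '[[0.9,38,40,0,0,0,0],[0.9,78,80,0,0,0,0],[0.9,118,120,0,0,0,0],[0.9,143,158,0,0,0,0],[0.9,149,173,0,0,0,0]]'; python3 -m jog '[[0.9,0,0,0,0,0,0],[0.9,0,0,20,0,0,0],[0.9,0,0,45,0,0,0],[0.9,0,0,60,0,0,0],[0.9,0,0,60,0,0,0]]';  python3 -c "
from plan import *
print(togo(POS['P4'],31))"
```

```text
clock: 14.12
tcp_pos: [0.5922, 0.1044, 0.1024]
tool_rot: [[-0.069, 0.998, 0.0], [0.998, 0.069, 0.0], [0.0, 0.0, -1.0]]
force: [-0.2, -0.5, -4.6]
grip_width: 0.496
clock: 14.75
tcp_pos: [0.5893, 0.1004, 0.041]
tool_rot: [[-0.064, 0.998, -0.003], [0.998, 0.064, -0.001], [-0.001, -0.004, -1.0]]
force: [0.5, -0.7, -3.8]
grip_width: 0.493
(array([ 0.4,  1.5, 10. ]), np.float64(0.33))
```

```bash
python3 -m jog '[[0.9,2,1,5,0,0,0],[0.9,2,1,8,0,0,0],[0.9,2,1,8,0,0,0]]';python3 -m jog '[[0.9,0,0,1,0,0,0],[0.9,0,0,2,0,0,0],[0.9,0,0,2,0,0,0]]'
```

```text
clock: 15.12
tcp_pos: [0.5919, 0.1034, 0.0348]
tool_rot: [[-0.065, 0.998, 0.0], [0.998, 0.065, 0.0], [0.0, 0.0, -1.0]]
force: [-0.3, -0.8, -4.2]
grip_width: 0.489
clock: 15.5
tcp_pos: [0.5918, 0.1033, 0.0326]
tool_rot: [[-0.065, 0.998, 0.0], [0.998, 0.065, -0.0], [-0.0, 0.0, -1.0]]
force: [0.7, 0.1, -4.6]
grip_width: 0.497
```

```bash
python3 -m jog '[[0.9,0,0,1,0,0,0],[0.9,0,0,2,0,0,0],[0.9,0,0,2,0,0,0]]';python3 -m jog '[[0.6,0,0,0,0,0,0],[0.1,0,0,0,0,0,0],[0.1,0,0,0,0,0,0],[0.1,0,0,0,0,0,0],[0.1,0,0,-30,0,0,0]]' ; python3 -m jog '[[0.1,0,0,-60,0,0,0],[0.1,0,0,-90,0,0,0],[0.1,-50,-20,-90,0,0,0],[0.1,-110,-40,-90,0,0,0],[0.1,-165,-60,-90,0,0,0]]'; python3 -c "
from plan import *
print(togo(POS['22'],120),togo([603,-66],60))"
```

```text
clock: 15.88
tcp_pos: [0.5919, 0.1033, 0.0308]
tool_rot: [[-0.065, 0.998, 0.0], [0.998, 0.065, 0.0], [0.0, 0.0, -1.0]]
force: [-1.0, -0.3, -1.3]
grip_width: 0.499
clock: 16.5
tcp_pos: [0.5901, 0.103, 0.0591]
tool_rot: [[-0.065, 0.998, -0.004], [0.998, 0.065, -0.001], [-0.001, -0.004, -1.0]]
force: [0.9, 0.8, -0.2]
grip_width: 0.896
clock: 17.12
tcp_pos: [0.5422, -0.067, 0.151]
tool_rot: [[-0.065, 0.998, 0.001], [0.998, 0.065, -0.0], [-0.0, 0.001, -1.0]]
force: [1.7, -0.9, -0.6]
grip_width: 0.901
(array([-220.6,  -58.5,   31. ]), np.float64(0.4)) (array([-2.9, 60.6, 91.1]), np.float64(0.4))
```

```bash
python3 -m jog '[[0.3,-55,-15,0,0,0,0],[0.3,-112,-30,10,0,0,0],[0.3,-168,-45,20,0,0,0],[0.3,-213,-56,30,0,0,0],[0.3,-220,-58,30,0,0,0]]';python3 -m jog '[[0.3,0,0,0,0,0,0],[0.3,0,0,0,0,0,0]]'; python3 -c "
from plan import *
print(togo(POS['22'],11))
s,c=snap('wrist','w6');s2,c2=snap('top','top6'); print(proj(s,c,[*POS['22']/1000,.040]))
for k,z in (('P4',.076),('P3',.07),('P2',.064)): print(np.round(proj(s2,c2,[*POS[k]/1000,z]),1))
I=cv2.resize(c2['pixels'][155:205,200:380],(790,220),interpolation=cv2.INTER_CUBIC)
J=np.hstack([cv2.resize(c['pixels'],(480,360)),np.zeros((360,310,3),np.uint8)])
cv2.imwrite('pics/c6.png',np.vstack([J,I])[:,:,::-1])"
```

```text
clock: 17.75
tcp_pos: [0.4971, -0.2925, 0.1202]
tool_rot: [[-0.059, 0.998, -0.001], [0.998, 0.059, -0.002], [-0.001, -0.001, -1.0]]
force: [-0.1, 0.4, 0.1]
grip_width: 0.701
clock: 18.0
tcp_pos: [0.5, -0.2867, 0.1208]
tool_rot: [[-0.068, 0.998, 0.001], [0.998, 0.068, 0.001], [0.001, 0.001, -1.0]]
force: [-0.2, 0.5, -0.1]
grip_width: 0.702
(array([ -4.2,  -2. , 109.8]), np.float64(0.53))
(np.float64(275.4317709515663), np.float64(218.7612329717802))
[231.5 179.4]
[267.7 178.1]
[307.6 176.1]
```

View pics/c6.png

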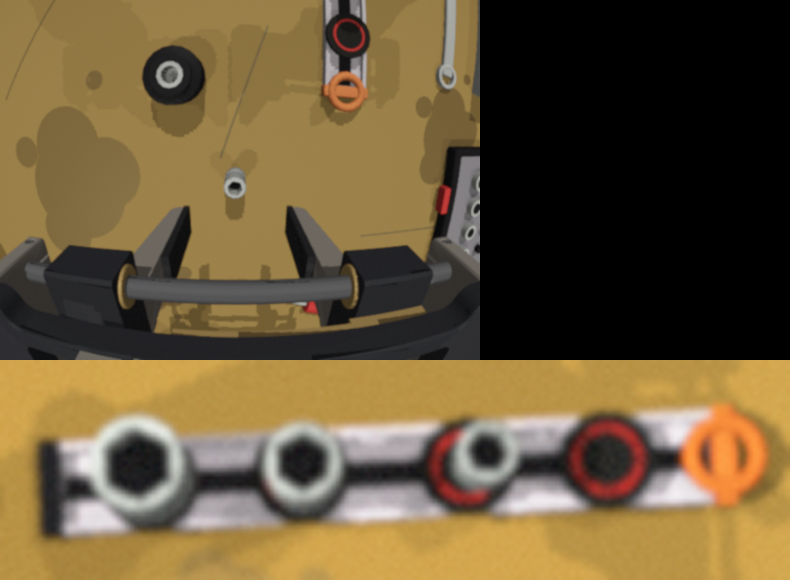

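The 46 is at (231,178) against (231.5,179.4), so it is well placed. The 22's mouth is at (274,217) against (275,219). Gripping it now.

```bash
python3 -m jog '[[0.3,-3,-2,40,0,0,0],[0.3,-3,-2,85,0,0,0],[0.3,-3,-2,110,0,0,0],[0.3,-3,-2,112,0,0,0],[0.3,-3,-2,112,0,0,0]]' 20;  python3 -m jog '[[0.95,0,0,0,0,0,0],[0.95,0,0,0,0,0,0],[0.95,0,0,0,0,0,0],[0.95,0,0,0,0,0,0],[0.95,0,0,0,0,0,0]]' 20; python3 -m jog '[[0.95,0,0,-15,0,0,0],[0.95,0,0,-60,0,0,0],[0.95,0,0,-70,0,0,0]]'; python3 -c "
from plan import *
print(togo(POS['P1'],60))"
```

```text
clock: 18.73
tcp_pos: [0.4981, -0.2915, 0.0095]
tool_rot: [[-0.066, 0.998, 0.001], [0.998, 0.066, -0.0], [-0.001, 0.001, -1.0]]
force: [-0.9, 0.6, -0.3]
grip_width: 0.698
clock: 19.35
tcp_pos: [0.4973, -0.2917, 0.0087]
tool_rot: [[-0.065, 0.998, 0.0], [0.998, 0.065, 0.0], [-0.0, 0.0, -1.0]]
force: [-0.1, 0.4, 1.9]
grip_width: 0.231
clock: 19.73
tcp_pos: [0.4988, -0.2928, 0.0818]
tool_rot: [[-0.065, 0.998, 0.005], [0.998, 0.065, -0.002], [-0.002, 0.005, -1.0]]
force: [-0.5, -0.1, -0.6]
grip_width: 0.231
(array([155.9, 115.6,  21.9]), np.float64(0.36))
```

```bash
python3 -m jog '[[0.95,45,33,0,0,0,0],[0.95,90,66,0,0,0,0],[0.95,135,100,0,0,0,0],[0.95,155,115,0,0,0,0],[0.95,155,115,0,0,0,0]]'; python3 -m jog '[[0.95,0,0,20,0,0,0],[0.95,0,0,40,0,0,0],[0.95,0,0,40,0,0,0]]';  python3 -c "
from plan import *
print(togo(POS['P1'],28))"
```

```text
clock: 20.35
tcp_pos: [0.6026, -0.1267, 0.0781]
tool_rot: [[-0.07, 0.998, -0.0], [0.998, 0.07, 0.001], [0.001, -0.0, -1.0]]
force: [-0.4, 0.2, -1.3]
grip_width: 0.237
clock: 20.72
tcp_pos: [0.5993, -0.1305, 0.0359]
tool_rot: [[-0.063, 0.998, -0.005], [0.998, 0.063, 0.0], [0.001, -0.005, -1.0]]
force: [-0.3, -1.1, -0.6]
grip_width: 0.232
(array([0.3, 5. , 7.8]), np.float64(0.26))
```

```bash
python3 -m jog '[[0.95,2,3,3,0,0,0],[0.95,2,3,8,0,0,0],[0.95,2,3,8,0,0,0],[0.95,2,3,8,0,0,0]]';python3 -m jog '[[0.95,0,0,1,0,0,0],[0.95,0,0,1,0,0,0]]'
```

```text
clock: 21.22
tcp_pos: [0.605, -0.1273, 0.0308]
tool_rot: [[-0.065, 0.998, 0.0], [0.998, 0.065, -0.0], [-0.0, 0.0, -1.0]]
force: [-0.1, -0.3, -0.5]
grip_width: 0.234
clock: 21.48
tcp_pos: [0.6048, -0.1273, 0.0297]
tool_rot: [[-0.065, 0.998, 0.0], [0.998, 0.065, 0.0], [0.0, 0.0, -1.0]]
force: [-0.4, -0.7, -0.3]
grip_width: 0.232
```

```bash
python3 -m jog '[[0.95,-1,0,2,0,0,0],[0.95,-1,0,3,0,0,0],[0.95,-1,0,3,0,0,0]]';python3 -m jog '[[0.7,0,0,0,0,0,0],[0.3,0,0,0,0,0,0],[0.3,0,0,0,0,0,0],[0.3,0,0,-30,0,0,0],[0.3,0,0,-80,0,0,0]]' ; python3 -m jog '[[0.3,0,0,-120,0,0,0],[0.3,0,-50,-150,0,0,0],[0.3,0,-100,-150,0,0,0],[0.3,0,-160,-150,0,0,0],[0.3,0,-160,-150,0,0,0]]'; python3 -c "
from plan import *
s,c=snap('wrist','w7');s2,c2=snap('top','top7');s3,c3=snap('scene','sc7')
Z={'P4':.076,'P3':.07,'P2':.064,'P1':.058}
for k,z in Z.items(): print(k,np.round(proj(s2,c2,[*POS[k]/1000,z]),1),np.round(proj(s3,c3,[*POS[k]/1000,z]),1))
I=cv2.resize(c2['pixels'][155:205,200:380],(790,220),interpolation=cv2.INTER_CUBIC)
J=cv2.resize(c3['pixels'][160:350,200:400],(400,380),interpolation=cv2.INTER_CUBIC); J=np.hstack([J,cv2.resize(c['pixels'],(390,292))if 0 else np.pad(cv2.resize(c['pixels'],(390,292)),((0,88),(0,0),(0,0)))])
cv2.imwrite('pics/c7.png',np.vstack([J,I])[:,:,::-1]);print(togo([602,-66],32))"
```

```text
clock: 21.85
tcp_pos: [0.6048, -0.1285, 0.0267]
tool_rot: [[-0.065, 0.998, -0.0], [0.998, 0.065, -0.0], [-0.0, -0.0, -1.0]]
force: [-1.6, -0.7, 1.7]
grip_width: 0.232
clock: 22.48
tcp_pos: [0.6035, -0.128, 0.1058]
tool_rot: [[-0.065, 0.998, -0.004], [0.998, 0.065, 0.0], [0.001, -0.004, -1.0]]
force: [0.8, -0.2, -0.2]
grip_width: 0.695
clock: 23.1
tcp_pos: [0.4421, -0.1391, 0.2572]
tool_rot: [[-0.063, 0.998, 0.001], [0.998, 0.063, 0.002], [0.002, 0.001, -1.0]]
force: [0.9, 0.2, 0.1]
grip_width: 0.704
P4 [231.5 179.4] [337.2 171.6]
P3 [267.7 178.1] [316.1 200.8]
P2 [307.6 176.1] [291.3 236.4]
P1 [340.8 174.6] [268.4 269.1]
(array([ 62.2, 160. , 225.4]), np.float64(0.4))
```

View pics/c7.png

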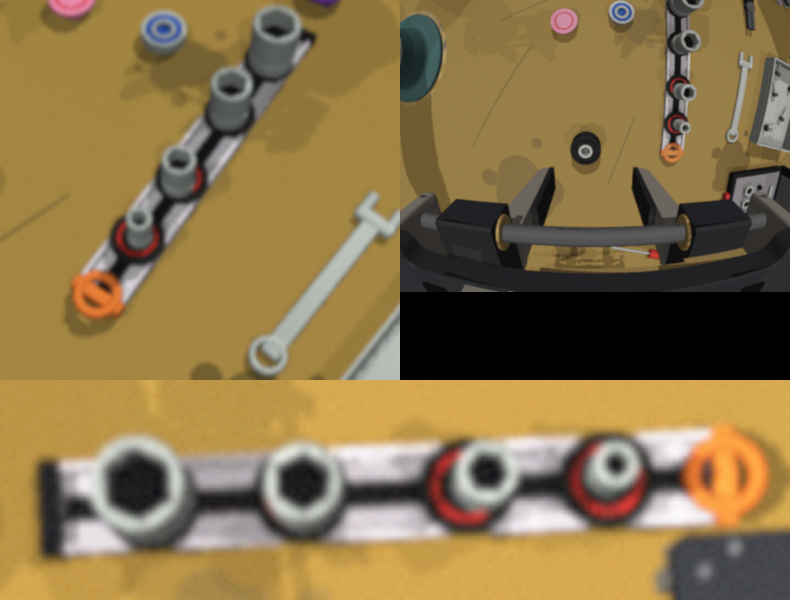

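The 22 is at (340.3,174.1) against (340.8,174.6), which is good. The 38 and 46 are also good. The 30 is at (311,176) against 307.6, about 7 mm towards the ring, so I'll re-grip it and move it 7 mm along the rail for margin.

```bash
python3 -m jog '[[0.4,20,55,20,0,0,0],[0.4,45,110,40,0,0,0],[0.4,60,155,60,0,0,0],[0.4,62,160,100,0,0,0],[0.4,62,160,130,0,0,0]]' 20; python3 -m jog '[[0.4,0,0,0,0,0,0],[0.4,0,0,0,0,0,0]]'; python3 -c "
from plan import *
print(togo([602,-66],32))"
```

```text
clock: 23.88
tcp_pos: [0.6021, -0.0651, 0.1229]
tool_rot: [[-0.068, 0.998, -0.003], [0.998, 0.068, -0.001], [-0.001, -0.003, -1.0]]
force: [-0.3, -0.1, 1.0]
grip_width: 0.601
clock: 24.12
tcp_pos: [0.6021, -0.0666, 0.1269]
tool_rot: [[-0.065, 0.998, 0.001], [0.998, 0.065, -0.001], [-0.001, 0.001, -1.0]]
force: [0.0, -0.2, 0.3]
grip_width: 0.601
(array([ 0.6, -0.1, 94.9]), np.float64(0.39))
```

```bash
python3 -m jog '[[0.4,0,-1,40,0,0,0],[0.4,0,-1,80,0,0,0],[0.4,0,-1,94,0,0,0],[0.4,0,-1,94,0,0,0]]'; python3 -m jog '[[0.9,0,0,0,0,0,0],[0.9,0,0,0,0,0,0],[0.9,0,0,0,0,0,0],[0.9,0,0,0,0,0,0]]' 20; python3 -m jog '[[0.9,0,0,-5,0,0,0],[0.9,7,0,-5,0,0,0],[0.9,7,0,-5,0,0,0],[0.9,7,0,-1,0,0,0],[0.9,7,0,-1,0,0,0]]'; python3 -m jog '[[0.9,0,0,0.5,0,0,0],[0.9,0,0,0.5,0,0,0]]'
```

```text
clock: 24.62
tcp_pos: [0.6005, -0.0667, 0.0332]
tool_rot: [[-0.065, 0.998, 0.001], [0.998, 0.065, -0.0], [-0.0, 0.001, -1.0]]
force: [1.0, 0.7, -0.3]
grip_width: 0.603
clock: 25.12
tcp_pos: [0.6005, -0.0665, 0.0336]
tool_rot: [[-0.065, 0.998, 0.001], [0.998, 0.065, 0.0], [0.0, 0.001, -1.0]]
force: [-0.1, 0.5, 6.1]
grip_width: 0.323
clock: 25.75
tcp_pos: [0.5995, -0.0594, 0.0336]
tool_rot: [[-0.065, 0.998, 0.0], [0.998, 0.065, 0.0], [0.0, 0.0, -1.0]]
force: [-0.5, 0.2, 1.7]
grip_width: 0.32
clock: 26.0
tcp_pos: [0.5995, -0.0594, 0.0336]
tool_rot: [[-0.065, 0.998, 0.0], [0.998, 0.065, 0.001], [0.001, 0.0, -1.0]]
force: [-0.9, 1.1, 4.8]
grip_width: 0.322
```

In contact at the pad centre. I'll release, retreat and check.

```bash
python3 -m jog '[[0.7,0,0,0,0,0,0],[0.4,0,0,0,0,0,0],[0.4,0,0,0,0,0,0],[0.4,0,0,-30,0,0,0],[0.4,0,0,-75,0,0,0]]' ; python3 -m jog '[[0.4,0,0,-120,0,0,0],[0.4,0,-50,-150,0,0,0],[0.4,0,-100,-150,0,0,0],[0.4,0,-160,-150,0,0,0],[0.4,0,-160,-150,0,0,0]]'; python3 -m jog '[[0.4,0,0,0,0,0,0],[0.4,0,0,0,0,0,0]]'; python3 -c "
from plan import *
s2,c2=snap('top','top8');s3,c3=snap('scene','sc8')
I=cv2.resize(c2['pixels'][155:275,200:390],(790,500),interpolation=cv2.INTER_CUBIC)
cv2.imwrite('pics/c8.png',I[:,:,::-1])
J=cv2.resize(c3['pixels'][160:350,120:400],(800,543),interpolation=cv2.INTER_CUBIC);cv2.imwrite('pics/c9.png',J[:,:,::-1])
print(POS['ring'],{k:np.linalg.norm(POS[k]-POS['ring']).round() for k in POS})"
```

```text
clock: 26.62
tcp_pos: [0.5981, -0.0596, 0.1074]
tool_rot: [[-0.065, 0.998, -0.004], [0.998, 0.065, -0.0], [-0.0, -0.004, -1.0]]
force: [0.7, -0.5, -0.1]
grip_width: 0.596
clock: 27.25
tcp_pos: [0.4367, -0.0702, 0.2584]
tool_rot: [[-0.064, 0.998, 0.0], [0.998, 0.064, 0.003], [0.003, 0.001, -1.0]]
force: [1.2, -0.1, -0.3]
grip_width: 0.602
clock: 27.5
tcp_pos: [0.441, -0.0698, 0.258]
tool_rot: [[-0.065, 0.998, 0.0], [0.998, 0.065, -0.001], [-0.001, 0.0, -1.0]]
force: [0.2, -0.0, 0.5]
grip_width: 0.603
[ 605.62118987 -189.935537  ] {'46': np.float64(220.0), '38': np.float64(398.0), '30': np.float64(512.0), '22': np.float64(147.0), 'P1': np.float64(60.0), 'P2': np.float64(131.0), 'P3': np.float64(216.0), 'P4': np.float64(291.0), 'ring': np.float64(0.0)}
```

View pics/c8.png

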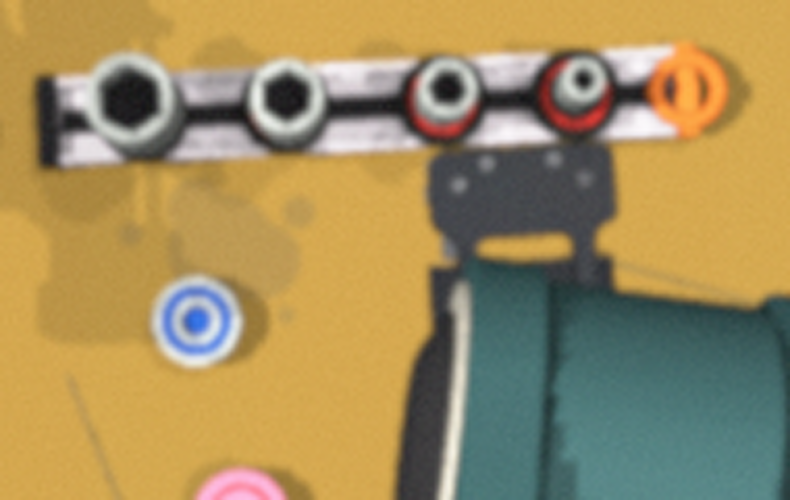

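View pics/c9.png

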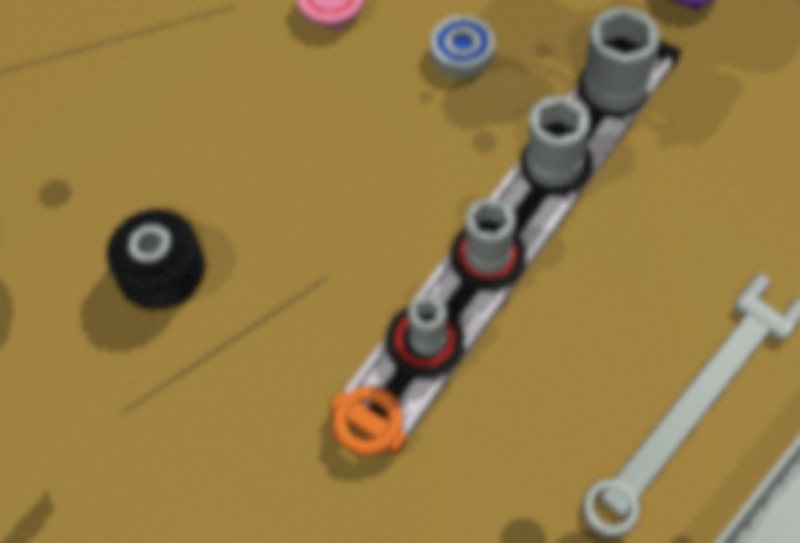

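All four sockets stand centred in the right order. The 30 is now at (307.7,176.4) against (307.6,176.1), and the pulley hub is at (172.5,245) in the scene view, against (173,244) at the start. Handing in.

```bash
python3 -c "
from cell import close_job
print(close_job())"
```

```text
the job is handed in; nothing more can be done
None
```

The four sockets are back on the rail in order of size: 22, 30, 38, then 46 mm, starting next to the orange ring. I handed the job in after about 27.5 s of robot time; it reports no verdict.

- **Placement:** in the top camera, the 22, 30 and 46 mm sockets stand within about 3 mm of their pad centres. The 38 mm socket is about 2.5 mm off. The last scene picture shows all four upright, released and clear of the gripper. The ring-to-pad distances of 60, 131, 216 and 291 mm all fall inside the required bands.
- **Pulley:** it shows at the same place in the scene camera, within about a pixel (172.5,245 against 173,244). I left the nut and the coloured discs alone.
- **Failed check, mended:** the 30 mm socket first landed about 7 mm off centre. I had corrected for an offset that the wrist camera reported and that wasn't there. I gripped it again and moved it 7 mm along the rail.
- **Disagreement:** the wrist camera placed the first sockets 2–4 mm off the top-camera positions in the tool's x direction. The top and scene cameras agreed within about 2 mm.

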